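# Load a control board into the test press and hold the dead-man lever level

### The job

Test the control board: lay it in the nest on the press's pulled-out carriage, with its terminal block nearer the carriage knob, let go, and push the carriage all the way in under the press. Then bring the press's spring-loaded lever down until it is level, no further, so that the pushers bear on the board, and finish while still holding the lever there, because it springs back up if let go. Leave the other things on the bench where they are.

Things in the scene. Friction and masses are not known exactly. Their poses are not given: they have to be found in the camera images.
- board: Control board to test: black, 62 x 100 x 23 mm (its x, y, z), 0.08 kg, loose and component side up. Origin: centre of its underside, on four 4 mm standoffs; bare board at 4 to 6 mm height. Carries a lime terminal block, the only place to grip it from above.
- terminal_block (a point): Centre of the top of the board's terminal block, at (12, -12, 22.6) mm in the board's frame. The block is 26 mm along the board's x, 46 mm along its y, and stands 17 mm above the bare board; grip it across its 26 mm.
- press: Hand-lever board-test press, fixed to the bench, grey with a bare metal bridge, 270 x 210 x 230 mm, its raised lever up to 325 mm. Origin on the bench under the nest when home; x from front (knob side) to back, y left, z up. Portal columns at y +-85 mm, bridge over them x +-26 mm, y +-102 mm, z 154 to 170 mm. Lever pivot at (0, 85, 202) mm, its axis along x.
- carriage (a joint): Travel of the press's carriage along the press's +x in m: 0 pulled out to the front, 0.11 fully in against its stop (home). Stays where it is left; takes about 2 to 3 N to push.
- nest (a point): Centre of the nest's floor on the carriage, 36 mm above the bench; axes as the press's. The board's standoffs stand on it, the board's 62 mm along the nest's x; eight 6 mm guide pins, 12 mm high with rounded tips, round the board's edges with 1.5 mm play a side (pins at x +-35.5, y +-40 and x +-18, y +-54.5 mm). Seated right: board origin here, board's x along the nest's -x.
- carriage_knob (a point): Centre of the top of the carriage's black knob, 24 mm diameter, 30 mm tall, top 74 mm above the bench, 100 mm in front of the nest's centre. Push it backwards or grip it from above.
- lever (a joint): Angle of the press's lever in rad: 0 at rest, raised 0.45 above level by its spring; grows as it is pressed down; 0.45 is level (handle beside the line on the index plate), stop at 0.61. Springs back if let go. Takes 2 N at first and about 9 N at level with a board under the pushers (they meet it at 0.34).
- lever_grip (a point): Point on the upper side of the lever's round black grip (26 mm diameter, 74 mm long, this point about mid-length), 210 mm from the pivot, on the press's right. The lever lies along the press's y; with the lever level this point is at (0, -125, 215) mm in the press's frame, raised 0.45 rad it is 90 mm higher and 27 mm nearer the pivot: swing loads round it.
- pusher: Black frame with four rubber-tipped rods in the press's head; it comes down with the lever and its springs press the board's corners into the nest. Origin 26 mm above the rod tips; raised, the tips are 73 mm above the bench, 14 mm over the terminal block's top.
- frame: Bystander: white printed plastic frame lying flat, 64 x 111 x 8 mm. Leave it.
- usb_meter: Bystander: small white USB meter, 22 x 64 x 12 mm. Leave it.
- tin: Bystander: flat red tin, 57 x 86 x 20 mm. Leave it.

How it is judged:
On the way, in this order (a step that is already met when the one before it is completed fails the run):
1. the board is seated in the nest the right way round and let go, the lever still up (x of board in the frame of nest between -0.006 and 0.006 m and y of board in the frame of nest between -0.006 and 0.006 m and z of board in the frame of nest between -0.004 and 0.004 m and angle between board's own z axis and vertical below 0.06 rad and x of terminal_block in the frame of nest below 0 m and contact force between the fingers and board below 0.1 N and value of joint lever below 0.1 rad and value of joint carriage below 0.06 m), for 0.2 s.
2. the carriage with the seated board is fully in (x of board in the frame of nest between -0.006 and 0.006 m and y of board in the frame of nest between -0.006 and 0.006 m and z of board in the frame of nest between -0.004 and 0.004 m and angle between board's own z axis and vertical below 0.06 rad and x of terminal_block in the frame of nest below 0 m and value of joint carriage above 0.105 m), for 0.2 s.
3. the lever is level and the pushers bear on the board (value of joint lever between 0.37 and 0.53 rad and contact force between pusher and board above 2 N), for 0.2 s.
At the end, for the whole second after the job is handed in: The board is seated in the nest (within 6 mm, flat, terminal block towards the knob), the carriage within 5 mm of its inner stop, the fingers hold the lever level within 0.08 rad and still, and the pushers press the board with more than 2 N (all of step 2 and all of step 3 and contact force between the fingers and press above 1.5 N and velocity of joint lever between -0.05 and 0.05 rad/s); the arm keeps its last pose, push and grip.
It fails at once if the lever is pressed well past level (more than 0.13 rad below it) (value of joint lever above 0.58 rad).
It fails at once if another thing on the bench is pushed away (more than 30 mm) (distance of any of frame, usb_meter, tin from where it was at the start of the episode above 0.03 m).
It also fails if it takes over 67 s, if anything falls off the work surface, if the arm or the gripper's body presses on something with over 40 N, if the wrist force passes 120 N, or if a joint passes its speed limit or range.

### The arm

A 6-joint arm with a two-finger parallel gripper is mounted at the origin on a cart in front of the work surface, level with it; the furniture and walls round the work are solid. World frame = base frame: x ahead of the robot, y to its left, z up, the work surface at z = 0. Lengths are in m, angles in rad, forces in N, time in s.
With the tool pointing down it reaches from about 0.425 to 0.95 m from the base axis. Payload 3.5 kg.
Tool frame: the origin (TCP) lies between the finger pads; the fingertips stand 22 mm ahead of it and the grasp point (between the pads) lies 3 mm ahead of it (ctrl.nose_length is the z of the fingertips in the tool frame, in m); z points along the fingers, y is the line along which they close (so a half turn about z gives the same grasp; the last joint's range is limited). The gripper opens to 85 mm and grips with 20 to 120 N. Pads are 22 mm wide; open, the fingers measure 114 mm over their backs; the gripper's body (76 mm by 85 mm) begins 54 mm behind the grasp point. The pads swing forward as they close: fully open they stand 13 mm farther back than shut.
Start: joints at [1.048, 0.286, 1.577, -0, 1.279, -0.15], TCP at [0.246, 0.629, 0.224] pointing down, gripper open.
Joint ranges: [-2.77, 2.77], [-0.9, 2.22], [0.21, 2.48], [-1.53, 4.67], [0.24, 2.81], [-2.84, 2.84]. Speed limits (rad/s): [2.79, 2.79, 3.14, 3.14, 3.14, 3.14].

### API

Orientations are given as a unit quaternion [x, y, z, w].
In Python, from plant import ctrl gives the robot as it stands. The module is installed in compiled form; this text tells all that it offers.
- The arm moves only by the tool send_rows, never from a script. Its argument "rows" is text: rows parted by semicolons, each of 7 numbers parted by spaces: the turn, a rotation vector about the tool's x, y, z in parts of the range, where 1.0 means 90 degrees, then the shift along the tool's x, y, z in normalised numbers (1 is 800 mm), then the opening, from -1 (shut) to 1 (fully open). A call has 1 to 8 rows; each row is the pose to reach, as a shift and turn from the pose commanded when the call began, along the tool's axes at that moment; what a row does not reach only later rows make up. A row lasts 1/8 s, in which the tool goes at most 62.5 mm and 10.7 degrees, less where a joint would pass 70% of its speed; a pose out of reach is approached as far as the arm can. A call with a gripper value outside its range is refused whole. The fingers move at their own pace and stop on an object; "grip_force" is the grip in N (left out, the last holds). Time passes only in rows, so rows that repeat a pose let the fingers close. It gives the time, the measured TCP pose, the force, the opening and the grip force at its end, in the units of the state.
- ctrl.get_state(): the state, without advancing time (a new reading comes with each control period).
- ctrl.read_camera(name): name is "scene" or "top"; returns a dict with "color" (384x512x3 uint8, red, green, blue), "fx", "fy", "cx", "cy" (pixels), "extrinsics" (4x4, takes a point from world to camera coordinates). Camera axes: x right, y down, z forward; pixel columns grow to the right and rows downward; lengths in m; the calibration is good to about 2 mm. A picture is of the moment at which its call begins. There is no depth.
- ctrl.sign_off(): hands the job in; it is judged then, once.
Trained networks look in a picture, given as the dict that the camera call returned (one of the last four; its "shot" number tells which), for a name from the list of things; names that differ only in an ending like _2 or _b are one class to them, and where a whole thing is asked for, a point or a joint stands for the part that bears it (a point fixed in the world has none). Each returns a list of dicts, best first, with "p" (0 to 1); they miss things now and then, are a little off and sometimes report something else, mostly with a low value. They report only what shows in the picture. A call takes as long as a camera call.
- ctrl.look_for(picture, target): "position" ([x, y, z] in m, in the coordinates of the camera as it stood for that picture, good to about 4 mm: the middle of the surface that is visible of it).
The state is a dict: "time": time; "qpos": joint angles; "dq": joint speeds; "joint_efforts": joint torques, N m; "eef_pos": TCP position; "tcp_rot": TCP orientation; "contact_force": force on the tool from outside, world axes, zero at the start; "wrist_torque": the same for the moment, N m; "opening": opening from 0.0 (shut) to 1.0 (fully open); "finger_force": force on a finger pad.
Only numpy, scipy, OpenCV 4.12 (cv2) and the standard library are available. Lean on these libraries where they do the work, as an engineer would, in place of code of your own. Each camera call takes 0.05 s, during which the arm holds its last target. There are 200 camera calls.

## Working session

There is one attempt and no reset: what is moved stays moved. The work goes in short steps, Python scripts to look and compute and a tool call to move; the robot and the scene stay as the last step left them, time stands still between calls to the robot, and variables do not carry over. Pictures are saved under pics/ and viewed, at most 12 in all, crops included, and the job is handed in when it is done.

Besides the shell and the picture viewer there is one more tool, called after ">>>" by a JSON object that holds its "fn" and its "kwargs", one argument or row to a line. send_rows: Moves the arm, as the interface text tells. Its arguments: {"type":"object","properties":{"rows":{"type":"string"},"grip_force":{"type":"number"}},"required":["rows"]}

```bash
mkdir -p pics; cat > h.py <<'E'
from plant import ctrl
import numpy as np, cv2
from scipy.spatial.transform import Rotation as R
def w(pic,p):
    E=np.array(pic["extrinsics"]); return np.linalg.inv(E)@np.r_[p,1]
def proj(pic,P):
    E=np.array(pic["extrinsics"]); P=np.atleast_2d(P); c=(E[:3,:3]@P.T).T+E[:3,3]
    return np.c_[pic["fx"]*c[:,0]/c[:,2]+pic["cx"],pic["fy"]*c[:,1]/c[:,2]+pic["cy"]]
def ray(pic,uv,z):
    E=np.array(pic["extrinsics"]); d=E[:3,:3].T@np.array([(uv[0]-pic["cx"])/pic["fx"],(uv[1]-pic["cy"])/pic["fy"],1]); o=-E[:3,:3].T@E[:3,3]
    return o+d*(z-o[2])/d[2]
def save(pic,n,s=1.5): cv2.imwrite(f"pics/{n}.png",cv2.resize(pic["color"][:,:,::-1],None,fx=s,fy=s,interpolation=cv2.INTER_CUBIC))
E
python3 - <<'E'
from h import *
np.set_printoptions(precision=4,suppress=True)
for n in("scene","top"):
    p=ctrl.read_camera(n); save(p,n+"0")
    E=np.array(p["extrinsics"]); print(n,-E[:3,:3].T@E[:3,3],p["fx"])
    for t in("board","terminal_block","press","nest","carriage_knob","lever_grip","pusher","frame","usb_meter","tin"):
        r=ctrl.look_for(p,t)
        print(t,[(round(a["p"],2),w(p,a["position"])[:3]) for a in r[:2]])
s=ctrl.get_state(); print(s)
E
```

```text
scene [-0.44   -0.5479  0.9974] 423.22419559907337
board [(0.74, array([ 0.4254, -0.0821,  0.0084]))]
terminal_block [(0.98, array([ 0.4253, -0.0787,  0.0062]))]
press [(0.95, array([0.5904, 0.2629, 0.0379]))]
nest [(0.97, array([0.5015, 0.2847, 0.0351]))]
carriage_knob [(0.59, array([0.4971, 0.2889, 0.0369]))]
lever_grip [(0.71, array([0.6029, 0.2331, 0.262 ]))]
pusher []
frame [(0.8, array([ 0.4217, -0.3583,  0.0083]))]
usb_meter [(0.6, array([ 0.4214, -0.234 ,  0.0092])), (0.17, array([ 0.4298, -0.0835,  0.0088]))]
tin [(0.62, array([0.3262, 0.4459, 0.0232]))]
top [0.3129 0.0541 1.8627] 424.0084330016296
board [(0.61, array([ 0.4306, -0.074 ,  0.0076])), (0.44, array([0.557 , 0.2797, 0.0335]))]
terminal_block [(0.78, array([ 0.4296, -0.077 ,  0.0031]))]
press [(0.87, array([0.5579, 0.2787, 0.0345]))]
nest [(0.96, array([0.5054, 0.2907, 0.0338])), (0.41, array([0.3335, 0.4479, 0.0221]))]
carriage_knob [(0.62, array([0.5135, 0.2902, 0.0349]))]
lever_grip [(0.61, array([0.6133, 0.2436, 0.2622]))]
pusher [(0.5, array([0.5896, 0.2797, 0.1058]))]
frame [(0.75, array([ 0.4267, -0.3575,  0.0093]))]
usb_meter [(0.46, array([ 0.4296, -0.2285,  0.0117]))]
tin [(0.66, array([ 0.426 , -0.2278,  0.0132]))]
{'time': 1.1, 'qpos': array([ 1.048 ,  0.2863,  1.5767, -0.    ,  1.2786, -0.15  ]), 'dq': array([-0.0001, -0.0009, -0.0005, -0.0008,  0.0006, -0.0003]), 'joint_efforts': array([ -0.0002, -40.599 , -29.2936,  -0.0002,   0.0006,   0.    ]), 'eef_pos': array([0.2458, 0.6286, 0.2237]), 'tcp_rot': array([0.1853, 0.9827, 0.    , 0.    ]), 'contact_force': array([-0.1273, -0.0484,  0.2253]), 'wrist_torque': array([ 0.0022,  0.0242, -0.0208]), 'finger_force': 0.0, 'opening': 0.9978853238606632}
```

View pics/scene0.png

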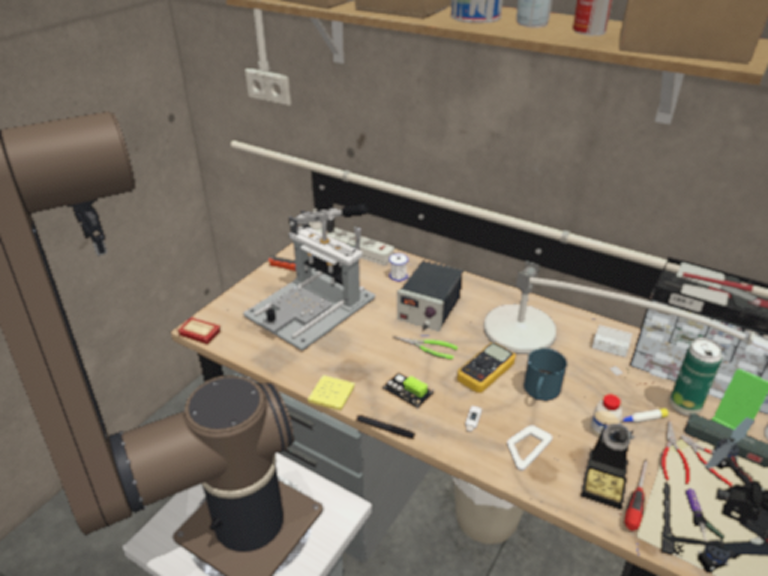

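View pics/top0.png

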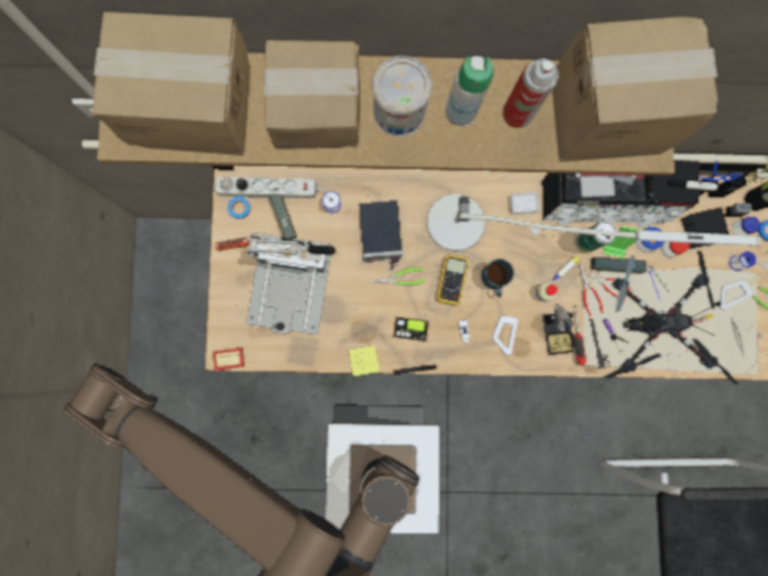

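The scene picture shows the press at about (320,280) with its knob at (270,314) and the board at (408,388). The top picture shows the press at (288,285), yawed slightly, with the knob at (280,326) and the board at (410,328), its lime block on the right. Next I'll zoom in on both.

```bash
python3 - <<'E'
from h import *
p=ctrl.read_camera("top"); q=ctrl.read_camera("scene")
def crop(p,x,y,ww,hh,s): return cv2.resize(p["color"][y:y+hh,x:x+ww,::-1],(ww*s,hh*s),interpolation=cv2.INTER_CUBIC)
a=crop(p,155,145,80,80,5); b=crop(p,255,200,40,40,10)
c=crop(q,155,130,100,100,4); d=crop(q,250,240,45,45,9)
c=cv2.copyMakeBorder(c[:200*2],0,0,0,0,0)
cv2.imwrite("pics/cropA.png",np.hstack([a,b])); cv2.imwrite("pics/cropB.png",np.hstack([c[:400],cv2.resize(d,(400,400))]))
E
```

```text
(no output)
```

View pics/cropA.png

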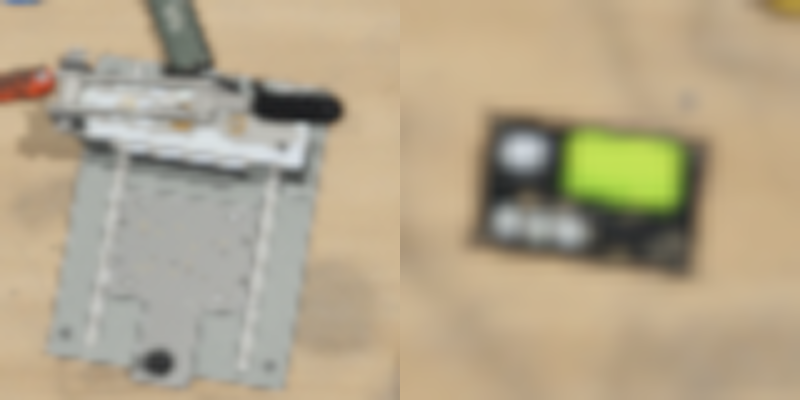

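View pics/cropB.png

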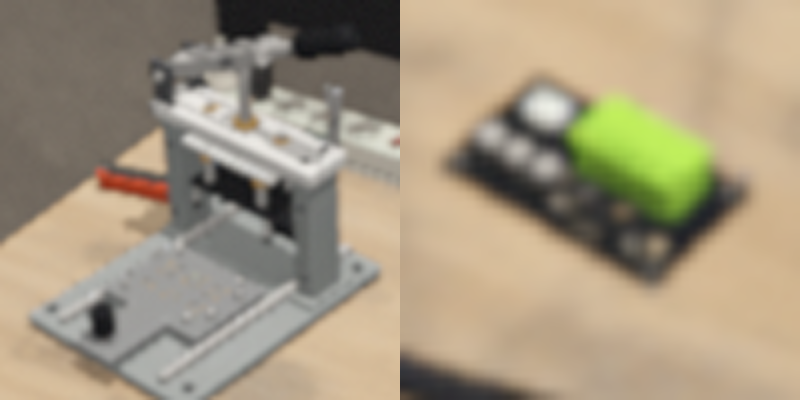

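The lime block lies towards world +x and −y on the board, so board x is about world +x and the board needs a half turn. The press x-axis is roughly world +x, yawed about −10°. Next I'll fit both poses.

```bash
cat > fit.py <<'E'
from h import *
from scipy.optimize import minimize
def soft(pic,pts3,roi,ss=8):
    x0,y0,ww,hh=roi; uv=proj(pic,pts3); uv=((uv-[x0,y0]+.5)*ss)
    m=np.zeros((hh*ss,ww*ss),np.float32); cv2.fillConvexPoly(m,cv2.convexHull((uv*16).round().astype(np.int32)),1,shift=4)
    m=cv2.resize(m,(ww,hh),interpolation=cv2.INTER_AREA); return cv2.GaussianBlur(m,(0,0),SIG)
SIG=0.7
def box(x0,x1,y0,y1,z0,z1): return np.array([[x,y,z] for x in(x0,x1) for y in(y0,y1) for z in(z0,z1)],float)
def place(P,x,y,yaw,z=0): return R.from_euler("z",yaw).apply(P)+[x,y,z]
def lime(pic):
    c=pic["color"].astype(float); return np.clip((c[:,:,1]-c[:,:,2])/150,0,1)*(c[:,:,1]>c[:,:,0]-5)
def roi(pic,P,pad=12):
    u,v=proj(pic,P)[0]; return int(u)-pad,int(v)-pad,2*pad,2*pad
def fitblock(pics,g,box,lo=0.0):
    def cost(p):
        s=0
        for pic in pics:
            r=roi(pic,[g[0],g[1],box[:,2].mean()],16)
            m=lime(pic)[r[1]:r[1]+r[3],r[0]:r[0]+r[2]]; m=m/np.percentile(m,98) if m.max()>0 else m
            f=soft(pic,place(box,*p),r); s+=((f-np.clip(m,0,1))**2).sum()
        return s
    best=min((minimize(cost,g,method="Nelder-Mead",options=dict(initial_simplex=[g,[g[0]+.01,g[1],g[2]],[g[0],g[1]+.01,g[2]],[g[0],g[1],g[2]+.15]],xatol=1e-4,fatol=1e-4)) for _ in(0,)),key=lambda r:r.fun)
    return best.x,best.fun
E
python3 - <<'E'
from fit import *
np.set_printoptions(precision=4,suppress=True)
t=ctrl.read_camera("top"); s=ctrl.read_camera("scene")
np.save("t0.npy",t["color"]); np.save("s0.npy",s["color"])
blk=box(-.001,.025,-.035,.011,.006,.0226)
for n,ps in(("top",[t]),("scene",[s]),("both",[t,s])): print(n,fitblock(ps,[.42,-.067,-.07],blk))
# press: plate side edges in top view via saturation
hsv=cv2.cvtColor(t["color"],cv2.COLOR_RGB2HSV)[:,:,1].astype(float); up=8
# rows 178..215 : subpixel crossings wood<->grey
L=[];Rr=[]
for v in range(182,214):
    row=cv2.GaussianBlur(hsv,(0,0),.6)[v]
    d=np.diff(row)
    for a,b,out,sg in((150,178,L,-1),(205,228,Rr,1)):
        k=a+np.argmax(sg*d[a:b]); y0,y1,y2=sg*d[k-1],sg*d[k],sg*d[k+1]
        out.append((k+.5+.5*(y0-y2)/(y0-2*y1+y2+1e-9),v))
for o in(L,Rr):
    o=np.array(o); W=np.array([ray(t,x,.012) for x in o])
    keep=np.ones(len(W),bool)
    for _ in range(4):
        c=np.polyfit(W[keep,0],W[keep,1],1); r=W[:,1]-np.polyval(c,W[:,0]); keep=abs(r)<max(.0015,1.5*np.std(r[keep]))
    print("edge y=a x+b",c,keep.sum(),np.std(r[keep]),"at x=.45",np.polyval(c,.45))
# knob: dark blob both views
for n,p,g in(("top",t,None),("scene",s,None)):
    u0,v0=((158/5+155,362/5+145) if n=="top" else (102/4+155,318/4+130))
    g=p["color"].astype(float).mean(2); x0,y0=int(u0)-8,int(v0)-8; c=g[y0:y0+17,x0:x0+17]
    m=np.clip(110-c,0,None); yy,xx=np.mgrid[:17,:17]; uv=((xx*m).sum()/m.sum()+x0,(yy*m).sum()/m.sum()+y0)
    print(n,uv,ray(p,uv,.06),c.min())
E
```

```text
top (array([ 0.4287, -0.0768, -0.1371]), np.float64(2.198409733065083))
scene (array([ 0.4302, -0.0756, -0.1619]), np.float64(4.4300604981606515))
both (array([ 0.4293, -0.0763, -0.1509]), np.float64(6.980555380189177))
edge y=a x+b [-0.129   0.4585] 32 0.00046975758647335546 at x=.45 0.4004039003699988
edge y=a x+b [-0.1217  0.242 ] 32 0.00036984630642940237 at x=.45 0.1872442011942376
top (np.float64(186.18524945770065), np.float64(217.2290672451193)) [0.4252 0.2984 0.06  ] 53.333333333333336
scene (np.float64(180.19532265049804), np.float64(209.91024252923344)) [0.4243 0.2962 0.06  ] 24.666666666666668
```

```bash
cat > mv.py <<'E'
from h import *
import sys
def rel(pos,yaw,rot=None):
    # tool down, tool-y at world angle yaw -> rotvec deg + shift mm from present pose
    s=ctrl.get_state(); R0=R.from_quat(s["tcp_rot"]); y=np.array([np.cos(yaw),np.sin(yaw),0]); z=np.array([0,0,-1.])
    R1=rot if rot is not None else R.from_matrix(np.c_[np.cross(y,z),y,z])
    return np.r_[np.degrees((R0.inv()*R1).as_rotvec()),1000*R0.inv().apply(np.array(pos)-s["eef_pos"])].round(1)
E
python3 - <<'E'
from mv import *
np.set_printoptions(precision=1,suppress=True)
print(rel([.44,.28,.25],.5)); print(rel([.4394,-.09,.13],-.151)); print(ctrl.nose_length)
E
```

```text
[  -0.     0.    40.  -307.8 -253.9  -26.3]
[  -0.     0.    77.3 -442.1 -598.7   93.7]
0.022
```

The manual's scale: shifts go in shares of 800 mm and turns go in shares of 90 degrees. Converting my numbers, -425 mm / 800 = -0.5313, -385 mm / 800 = -0.4813, 77 degrees / 90 = 0.8556.

>>> {"fn": "send_rows", "kwargs": {
  "rows": "0 0 0.1111 -0.0775 -0.0625 -0.025 0.2; 0 0 0.2222 -0.1538 -0.1263 -0.0325 0.2; 0 0 0.3333 -0.2313 -0.19 -0.0325 0.2; 0 0 0.4444 -0.3075 -0.2538 -0.0325 0.2; 0 0 0.5333 -0.385 -0.3175 -0.0325 0.2; 0 0 0.6222 -0.4188 -0.3875 -0.0325 0.2; 0 0 0.7222 -0.4525 -0.4563 0 0.2; 0 0 0.8556 -0.4813 -0.5313 0.025 0.2"
}}

```text
time: 2.3
eef_pos: [0.4395, 0.1764, 0.2248]
tcp_rot: [0.752, 0.66, 0.001, 0.001]
contact_force: [1.0, -0.4, -0.1]
opening: 0.604
finger_force: 0.0
```

Converted, -174 mm / 800 = -0.2175, -115 mm / 800 = -0.1438.

>>> {"fn": "send_rows", "kwargs": {
  "rows": "0 0 0 -0.0313 -0.075 0.025 0.2; 0 0 0 -0.05 -0.1438 0.05 0.2; 0 0 0 -0.0713 -0.2175 0.0925 0.2; 0 0 0 -0.0713 -0.2175 0.0925 0.2; 0 0 0 -0.0713 -0.2175 0.0925 0.2"
}}

```text
time: 2.92
eef_pos: [0.2654, 0.147, 0.1542]
tcp_rot: [0.749, 0.662, -0.002, -0.0]
contact_force: [-0.1, 0.7, 0.2]
opening: 0.604
finger_force: 0.0
```

```bash
python3 - <<'E'
from mv import *
from fit import *
np.set_printoptions(precision=3,suppress=True)
s=ctrl.get_state(); print(s["time"],s["eef_pos"],s["qpos"],s["opening"],s["contact_force"])
print(rel([.4394,-.09,.032],-.151))
t=ctrl.read_camera("top"); q=ctrl.read_camera("scene")
# overlay of original-estimated models
o=np.array([.4293,-.0763,-.151])
yaw=-.125; nest=np.array([.5240,.2847]); pr=nest+.11*np.array([np.cos(yaw),np.sin(yaw)])
ims=[]
for p,(x,y,W) in((t,(155,145,100)),(q,(155,130,100))):
    k=4; im=cv2.resize(p["color"][y:y+W,x:x+W,::-1],None,fx=k,fy=k,interpolation=cv2.INTER_CUBIC).copy()
    def dr(P,c,cl=True):
        uv=((proj(p,P)-[x,y]+.5)*k).astype(np.int32); cv2.polylines(im,[uv],cl,c,1)
    a=np.linspace(0,6.28,20); ci=np.c_[np.cos(a),np.sin(a),0*a]
    for z in(.074,.044): dr(place(ci*[.012,.012,0]+[-.1,0,z],*nest,yaw),(0,0,255))
    for z in(.17,): dr(place(np.array([[-.026,-.102,z],[.026,-.102,z],[.026,.102,z],[-.026,.102,z]]),*pr,yaw),(255,0,0))
    for (a_,b_) in [(i*.0355,j*.04) for i in(-1,1) for j in(-1,1)]+[(i*.018,j*.0545) for i in(-1,1) for j in(-1,1)]:
        dr(place(ci*[.003,.003,0]+[a_,b_,.048],*nest,yaw),(0,255,0))
    c,sn=np.cos(.45),np.sin(.45)
    g=[[0,.085,.202],[0,.085-.21*c,.202+.21*sn]]; dr(place(np.array(g),*pr,yaw),(255,0,255),False)
    ims.append(im)
cv2.imwrite("pics/ov.png",np.hstack(ims))
E
```

```text
2.925 [0.265 0.147 0.154] [ 0.168 -0.604  2.484 -0.002  1.266  0.292] 0.6041662002111132 [-0.065  0.701  0.2  ]
[  -0.2    0.2    1.6 -213.4  202.3  122. ]
```

View pics/ov.png

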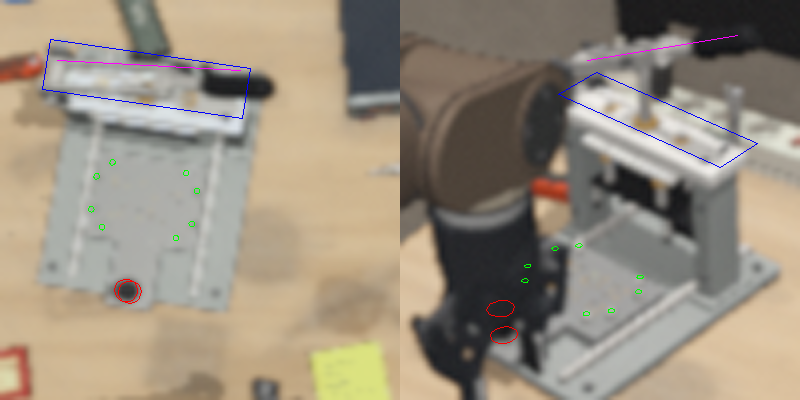

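The picture shows the arm at (490,200), which hides part of the scene view. The predicted knob matches the real one at (127,292). The predicted bridge sits about 15 mm too far back, so the carriage starts slightly in. My second move used the wrong axes (tool axes had rotated), so I'll correct it outward.

Converted, -213 mm / 800 = -0.2663, 202 mm / 800 = 0.2525, 1.6 degrees / 90 = 0.0178.

>>> {"fn": "send_rows", "kwargs": {
  "rows": "0 0 0 -0.025 0.0625 -0.0125 0.2; 0 0 0 -0.075 0.125 -0.0125 0.2; 0 0 0 -0.1375 0.1813 0 0.2; 0 0 0.0111 -0.2 0.225 0.0125 0.2; 0 0 0.0178 -0.2663 0.2525 0.05 0.2; 0 0 0.0178 -0.2663 0.2525 0.075 0.2; 0 0 0.0178 -0.2663 0.2525 0.075 0.2"
}}

```text
time: 3.9
eef_pos: [0.4374, -0.0897, 0.0907]
tcp_rot: [0.759, 0.651, -0.004, -0.004]
contact_force: [-0.5, -1.1, 0.1]
opening: 0.598
finger_force: 0.0
```

```bash
python3 - <<'E'
from mv import *
np.set_printoptions(precision=3,suppress=True)
s=ctrl.get_state(); print(s["time"],s["eef_pos"],s["qpos"],s["opening"],s["contact_force"])
print(rel([.4394,-.09,.032],-.151))
E
```

```text
3.9 [ 0.437 -0.09   0.091] [-0.428 -0.06   2.219 -0.005  0.994 -0.271] 0.5982309921834704 [-0.518 -1.077  0.092]
[-0.7  0.  -0.2  0.   2.7 58.7]
```

Converted, 58 mm / 800 = 0.0725, 40 mm / 800 = 0.05, -0.5 degrees / 90 = -0.0056.

>>> {"fn": "send_rows", "kwargs": {
  "rows": "-0.0056 0 0 0 0.0025 0.025 0.2; -0.0056 0 0 0 0.0025 0.05 0.2; -0.0056 0 0 0 0.0025 0.0725 0.2; -0.0056 0 0 0 0.0025 0.0725 0.2; -0.0056 0 0 0 0.0025 0.0725 -1; -0.0056 0 0 0 0.0025 0.0725 -1; -0.0056 0 0 0 0.0025 0.0725 -1; -0.0056 0 0 0 0.0025 0.0725 -1",
  "grip_force": 40
}}

```text
time: 4.9
eef_pos: [0.4413, -0.0902, 0.0366]
tcp_rot: [0.759, 0.651, 0.001, 0.003]
contact_force: [-0.0, 0.0, 0.2]
opening: -0.0
finger_force: 0.0
```

```bash
python3 - <<'E'
from mv import *
np.set_printoptions(precision=4,suppress=True)
s=ctrl.get_state(); print(s["time"],s["eef_pos"],s["tcp_rot"],s["opening"]*85,s["contact_force"],s["finger_force"])
print(R.from_quat(s["tcp_rot"]).as_matrix())
E
```

```text
4.9 [ 0.4413 -0.0902  0.0366] [0.7587 0.6514 0.0006 0.0031] -0.038399568931210125 [-0.0368  0.0258  0.1597] 0.0
[[ 0.1514  0.9885  0.005 ]
 [ 0.9885 -0.1514 -0.004 ]
 [-0.0032  0.0056 -1.    ]]
```

```bash
python3 - <<'E'
from fit import *
np.set_printoptions(precision=4,suppress=True)
t=ctrl.read_camera("top"); q=ctrl.read_camera("scene")
for p in(t,q):
    for n in("board","terminal_block"): print([(round(a["p"],2),w(p,a["position"])[:3]) for a in ctrl.look_for(p,n)[:2]])
a=[]
for p in(t,q):
    u,v=proj(p,[.43,-.08,.02])[0].astype(int); c=p["color"][v-30:v+30,u-30:u+30,::-1]; a.append(cv2.resize(c,(400,400),interpolation=cv2.INTER_CUBIC))
cv2.imwrite("pics/miss.png",np.hstack(a))
E
```

```text
[]
[(0.27, array([0.502 , 0.2926, 0.0358])), (0.27, array([0.334 , 0.4457, 0.023 ]))]
[(0.64, array([ 0.4268, -0.0835,  0.0104]))]
[(0.65, array([ 0.429 , -0.0835,  0.0097]))]
```

View pics/miss.png

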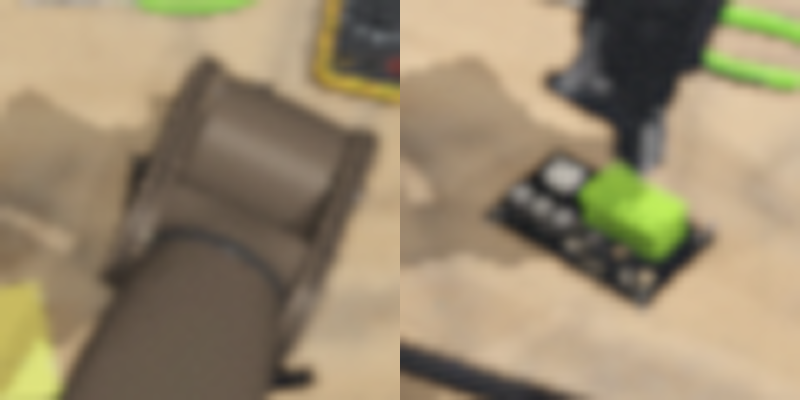

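The picture shows the lime block at (640,215) and the board unmoved. The closed fingers at (645,150) end at or above the block's far side. I'll compare the projections.

```bash
python3 - <<'E'
from fit import *
np.set_printoptions(precision=4,suppress=True)
q=ctrl.read_camera("scene")
u0=proj(q,[.43,-.08,.02])[0].astype(int)
f=lambda P:(proj(q,P)-u0+30)*400/60+[400,0]
print("tip",f([.4413,-.0902,.0146]),"tcp",f([.4413,-.0902,.0366]),"up",f([.4413,-.0902,.09]))
blk=box(-.001,.025,-.035,.011,.006,.0226)
P=place(blk,.4293,-.0763,-.151); print("block"); print(np.c_[P,f(P)])
c=q["color"][220:300,230:310]; 
m=lime(q); m=m/np.percentile(m[u0[1]-16:u0[1]+16,u0[0]-16:u0[0]+16],98); ys,xs=np.where(m>.5); k=(abs(xs-u0[0])<20)&(abs(ys-u0[1])<20); print(((np.c_[xs,ys][k].min(0)-u0+30)*400/60)+[400,0],((np.c_[xs,ys][k].max(0)+1-u0+30)*400/60)+[400,0])
E
```

```text
tip [[634.2824 204.1812]] tcp [[635.5968 171.5136]] up [[638.8931  89.5897]]
block
[[  0.423   -0.1108   0.006  652.6273 255.837 ]
 [  0.423   -0.1108   0.0226 653.761  231.3199]
 [  0.43    -0.0653   0.006  578.1356 211.8668]
 [  0.43    -0.0653   0.0226 578.7219 187.4732]
 [  0.4488  -0.1147   0.006  685.0553 226.2364]
 [  0.4488  -0.1147   0.0226 686.4067 201.7937]
 [  0.4557  -0.0692   0.006  610.8445 183.2803]
 [  0.4557  -0.0692   0.0226 611.6529 158.9654]]
[580.     166.6667] [686.6667 260.    ]
```

Converted, 8 mm / 800 = 0.01, 4 mm / 800 = 0.005.

>>> {"fn": "send_rows", "kwargs": {
  "rows": "0 0 0 0 0 0 0.2; 0 0 0 0 0 0 0.2; 0 0 0 0 0 0 0.2; 0 0 0 0 -0.0025 0.005 0.2; 0 0 0 0 -0.0025 0.01 0.2; 0 0 0 0 -0.0025 0.01 0.2"
}}

```text
time: 6.0
eef_pos: [0.4387, -0.0896, 0.0276]
tcp_rot: [0.759, 0.651, 0.0, 0.002]
contact_force: [-0.2, 0.4, -0.4]
opening: 0.596
finger_force: 0.0
```

>>> {"fn": "send_rows", "kwargs": {
  "rows": "0 0 0 0 0 0 -1; 0 0 0 0 0 0 -1; 0 0 0 0 0 0 -1; 0 0 0 0 0 0 -1; 0 0 0 0 0 0 -1; 0 0 0 0 0 0 -1"
}}

```text
time: 6.75
eef_pos: [0.4392, -0.0898, 0.0282]
tcp_rot: [0.759, 0.651, 0.0, 0.003]
contact_force: [-1.7, 0.0, 0.4]
opening: -0.004
finger_force: 0.0
```

```bash
python3 - <<'E'
from fit import *
q=ctrl.read_camera("scene")
u,v=proj(q,[.4387,-.09,.03])[0].astype(int); print(u,v)
c=q["color"][v-30:v+20,u-32:u+35,::-1]; im=cv2.resize(c,None,fx=11,fy=11,interpolation=cv2.INTER_CUBIC)
for P,col in(([.4390,-.0897,.028],(0,0,255)),([.4390,-.0897,.006],(255,0,255))):
    a=((proj(q,P)[0]-[u-32,v-30]+.5)*11).astype(int); cv2.circle(im,tuple(int(x) for x in a),4,col,-1)
cv2.imwrite("pics/z1.png",im)
E
```

```text
276 253
```

View pics/z1.png

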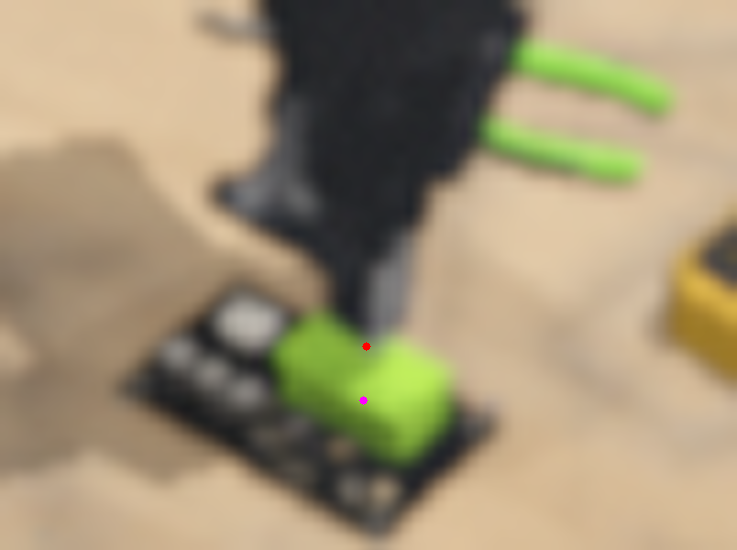

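The picture shows the fingertips ending near (370,340), right at the TCP mark and on top of the block rather than below it. So the tips sit higher than assumed. I'll open and go lower, watching the force.

Converted, 9 mm / 800 = 0.0113, 6 mm / 800 = 0.0075.

>>> {"fn": "send_rows", "kwargs": {
  "rows": "0 0 0 0 0 -0.0025 0.3; 0 0 0 0 0 -0.0025 0.3; 0 0 0 0 0 -0.0025 0.3; 0 0 0 0 0 0.0038 0.3; 0 0 0 0 0 0.0075 0.3; 0 0 0 0 0 0.0113 0.3; 0 0 0 0 0 0.0113 0.3"
}}

```text
time: 7.68
eef_pos: [0.4389, -0.0897, 0.0188]
tcp_rot: [0.759, 0.651, 0.0, 0.002]
contact_force: [-0.8, 0.1, 0.7]
opening: 0.644
finger_force: 0.0
```

Converted, 3 mm / 800 = 0.0038, 1 mm / 800 = 0.0013.

>>> {"fn": "send_rows", "kwargs": {
  "rows": "0 0 0 0 0 0.0013 0.3; 0 0 0 0 0 0.0038 0.3; 0 0 0 0 0 0.0038 0.3"
}}

```text
time: 8.05
eef_pos: [0.4391, -0.0898, 0.016]
tcp_rot: [0.759, 0.651, 0.0, 0.003]
contact_force: [0.7, 0.5, 0.6]
opening: 0.651
finger_force: 0.0
```

>>> {"fn": "send_rows", "kwargs": {
  "rows": "0 0 0 0 0 0 -1; 0 0 0 0 0 0 -1; 0 0 0 0 0 0 -1; 0 0 0 0 0 0 -1; 0 0 0 0 0 0 -1",
  "grip_force": 30
}}

```text
time: 8.68
eef_pos: [0.4392, -0.0899, 0.0162]
tcp_rot: [0.759, 0.651, 0.0, 0.003]
contact_force: [-0.1, -0.5, 0.3]
opening: 0.002
finger_force: 0.0
```

```bash
python3 - <<'E'
from fit import *
np.set_printoptions(linewidth=200)
s=ctrl.get_state(); print(s["qpos"].round(3))
q=ctrl.read_camera("scene")
print(proj(q,[[.4392,-.0899,.0162],[.4392,-.0899,-.006],[.4392,-.0899,.0226],[.4392,-.0899,.06]]).round(1))
c=q["color"].astype(int)
def ch(p):
    r,g,b=p
    return "L" if g-b>60 and g>r else "#" if max(p)<75 else "+" if max(p)<120 else "."
for v in range(225,272): print(v,"".join(ch(c[v,u]) for u in range(245,300)))
E
```

```text
[-4.280e-01  7.700e-02  2.252e+00 -2.000e-03  8.060e-01 -2.750e-01]
[[276.8 256.6]
 [276.6 261.5]
 [276.8 255.2]
 [277.2 246.8]]
225 .....................+#######################+.........
226 ......................+######################++........
227 .......................#######################+LLLLL...
228 .......................+######################+LLLLLLLL
229 ........................######################+LLLLLLLL
230 ........................+####################+...LLLLLL
231 ........................+####################........LL
232 ........................+###################+..........
233 ........................+###################+..........
234 ........................###################+LLL........
235 .......................+###################+LLLLLLL....
236 ........................+##################+LLLLLLLLLLL
237 ........................+#################+....LLLLLLLL
238 ........................++###############+.........LLLL
239 ........................++###############+............L
240 .......................+++###############..............
241 .......
[... 1148 characters left out ...]
###########++LLLLLLLLLLLL++.............
261 ..............++#########++#++LLLLLLLLL+#++............
262 ................+#####+#######++LLLLLLL###+............
263 ..................+##########++++LLLLL####.............
264 ...................++########++##++L+####..............
265 ......................+##++#############...............
266 .......................++++###++#++###+................
267 .........................++###+++..+#+.................
268 ...........................+##+++.+#+..................
269 .............................+##++++...................
270 ..............................+++++....................
271 .................................+.....................
```

Converted, 2 mm / 800 = 0.0025, 1 mm / 800 = 0.0013.

>>> {"fn": "send_rows", "kwargs": {
  "rows": "0 0 0 0 0 0.0013 -1; 0 0 0 0 0 0.0025 -1; 0 0 0 0 0 0.0025 -1"
}}

```text
time: 9.1
eef_pos: [0.4393, -0.0899, 0.015]
tcp_rot: [0.759, 0.651, 0.0, 0.002]
contact_force: [-2.5, -0.2, 6.8]
opening: 0.002
finger_force: 3.4
```

Converted, 2 mm / 800 = 0.0025, 1 mm / 800 = 0.0013.

>>> {"fn": "send_rows", "kwargs": {
  "rows": "0 0 0 0 0 0.0013 -1; 0 0 0 0 0 0.0025 -1; 0 0 0 0 0 0.0025 -1"
}}

```text
time: 9.48
eef_pos: [0.4395, -0.09, 0.0148]
tcp_rot: [0.759, 0.652, -0.0, 0.002]
contact_force: [-7.0, 2.5, 21.3]
opening: 0.001
finger_force: 10.5
```

Converted, 2 mm / 800 = 0.0025, 1 mm / 800 = 0.0013.

>>> {"fn": "send_rows", "kwargs": {
  "rows": "0 0 0 0 0 0.0013 -1; 0 0 0 0 0 0.0025 -1; 0 0 0 0 0 0.0025 -1"
}}

```text
time: 9.85
eef_pos: [0.4397, -0.09, 0.0146]
tcp_rot: [0.758, 0.652, -0.001, 0.001]
contact_force: [-13.2, 5.2, 33.9]
opening: 0.0
finger_force: 17.5
```

Contact with the block top (22.6 mm) came at a TCP reading of 15 mm, so the real fingertip height is the reading plus about 7.6 mm. I'll back off, open, and grip 13 mm lower than that.

Converted, -12 mm / 800 = -0.015, -6 mm / 800 = -0.0075.

>>> {"fn": "send_rows", "kwargs": {
  "rows": "0 0 0 0 0 -0.015 -1; 0 0 0 0 0 -0.015 0.2; 0 0 0 0 0 -0.015 0.2; 0 0 0 0 0 -0.015 0.2; 0 0 0 0 0 -0.0075 0.2; 0 0 0 0 0 0 0.2; 0 0 0 0 0 0.005 0.2; 0 0 0 0 0 0.005 0.2"
}}

```text
time: 10.85
eef_pos: [0.4388, -0.0897, 0.0056]
tcp_rot: [0.759, 0.651, 0.0, 0.002]
contact_force: [-0.3, -0.6, 0.5]
opening: 0.601
finger_force: 0.0
```

Converted, 2 mm / 800 = 0.0025.

>>> {"fn": "send_rows", "kwargs": {
  "rows": "0 0 0 0 0 0.0025 0.2; 0 0 0 0 0 0.0025 -1; 0 0 0 0 0 0.0025 -1; 0 0 0 0 0 0.0025 -1; 0 0 0 0 0 0.0025 -1; 0 0 0 0 0 0.0025 -1",
  "grip_force": 40
}}

```text
time: 11.6
eef_pos: [0.4396, -0.09, 0.0045]
tcp_rot: [0.759, 0.651, 0.001, 0.003]
contact_force: [-0.9, 0.2, 2.4]
opening: 0.289
finger_force: 39.4
```

Converted, 200 mm / 800 = 0.25, -115 mm / 800 = -0.1438, -52.5 degrees / 90 = -0.5833.

>>> {"fn": "send_rows", "kwargs": {
  "rows": "0 0 0 0 0 -0.0375 -1; 0 0 0 0 0 -0.0938 -1; 0 0 0 0 0 -0.1438 -1; 0 0 -0.1167 0.05 0 -0.1438 -1; 0 0 -0.2333 0.1 0 -0.1438 -1; 0 0 -0.35 0.15 0 -0.1438 -1; 0 0 -0.4667 0.2 0 -0.1438 -1; 0 0 -0.5833 0.25 0 -0.1438 -1"
}}

```text
time: 12.6
eef_pos: [0.4684, 0.1095, 0.1179]
tcp_rot: [0.39, 0.921, -0.001, 0.002]
contact_force: [0.2, 0.4, -0.9]
opening: 0.292
finger_force: 39.4
```

Converted, 163 mm / 800 = 0.2038, 150 mm / 800 = 0.1875, -84 degrees / 90 = -0.9333.

>>> {"fn": "send_rows", "kwargs": {
  "rows": "0 0 -0.1167 0.025 0.0375 0 -1; 0 0 -0.2333 0.05 0.075 0 -1; 0 0 -0.35 0.075 0.1125 0 -1; 0 0 -0.4667 0.1 0.15 0 -1; 0 0 -0.5833 0.125 0.1875 0 -1; 0 0 -0.7 0.1338 0.2038 0 -1; 0 0 -0.8167 0.1338 0.2038 0 -1; 0 0 -0.9333 0.1338 0.2038 0 -1"
}}

```text
time: 13.6
eef_pos: [0.5118, 0.2984, 0.1168]
tcp_rot: [-0.327, 0.945, -0.002, 0.0]
contact_force: [0.3, 0.1, -1.4]
opening: 0.285
finger_force: 39.4
```

```bash
python3 - <<'E'
from mv import *
np.set_printoptions(precision=4,suppress=True)
s=ctrl.get_state(); print(s["time"],s["eef_pos"],s["qpos"],s["opening"]*85,s["contact_force"],s["finger_force"])
print(rel([.5136,.2981,.09],-.125+np.pi))
E
```

```text
13.6 [0.5118 0.2984 0.1168] [ 0.3589  0.2168  1.8675 -0.0056  1.0565 -1.8755] 24.200114816313146 [ 0.2934  0.1456 -1.4184] 39.44109857082367
[ -0.2  -0.1 -44.7  -1.2  -1.2  26.8]
```

Holding the board (about 1 N of weight). I'll finish the turn at height, then compare the held block with the nest in the images.

Converted, 20 mm / 800 = 0.025, 15 mm / 800 = 0.0188, -44.7 degrees / 90 = -0.4967.

>>> {"fn": "send_rows", "kwargs": {
  "rows": "0 0 -0.1167 0 -0.0013 0.0063 -1; 0 0 -0.2333 -0.0013 -0.0013 0.0125 -1; 0 0 -0.35 -0.0013 -0.0013 0.0188 -1; 0 0 -0.4667 -0.0013 -0.0013 0.025 -1; 0 0 -0.4967 -0.0013 -0.0013 0.025 -1; 0 0 -0.4967 -0.0013 -0.0013 0.025 -1; 0 0 -0.4967 -0.0013 -0.0013 0.025 -1"
}}

```text
time: 14.48
eef_pos: [0.5138, 0.2979, 0.0977]
tcp_rot: [-0.659, 0.752, -0.003, 0.0]
contact_force: [-0.5, 0.0, -0.8]
opening: 0.292
finger_force: 39.4
```

```bash
cat > chk.py <<'E'
from fit import *
np.set_printoptions(precision=4,suppress=True)
s=ctrl.get_state(); yaw=np.arctan2(*R.from_quat(s["tcp_rot"]).as_matrix()[[1,0],1]); print(s["time"],s["eef_pos"],"toolyaw-pi",yaw-np.pi, R.from_quat(s["tcp_rot"]).as_matrix()[2],s["contact_force"])
t=ctrl.read_camera("top"); q=ctrl.read_camera("scene"); cv2.imwrite("t.png",t["color"][:,:,::-1]); cv2.imwrite("q.png",q["color"][:,:,::-1])
zb=s["eef_pos"][2]-.0045
blk=box(-.001,.025,-.035,.011,.006,.0226); blk=blk*[-1,-1,1]+[0,0,zb]
c=q["color"].astype(int); m=lime(q)
print("lime px scene",(m>.5)[130:250,150:260].sum())
u0,v0=proj(q,[s["eef_pos"][0],s["eef_pos"][1],zb+.015])[0].astype(int); print(u0,v0)
def ch(p):
    r,g,b=p
    return "L" if g-b>50 and g>r else "#" if max(p)<60 else "+" if max(p)<105 else ":" if max(p)-min(p)<25 else "."
for v in range(v0-22,v0+34): print(v,"".join(ch(c[v,u]) for u in range(u0-42,u0+40)))
E
python3 chk.py
```

```text
14.475 [0.5138 0.2979 0.0977] toolyaw-pi -0.13169087515233713 [ 0.0033 -0.0042 -1.    ] [-0.5143  0.0369 -0.7932]
lime px scene 60
194 186
164 ::::::::::::::::::::::::::::::+######################+:::::::::::::::::....:::::::
165 :::::::::::::::::::::::::::::+++#####################+:::::::::::::::::....:::::::
166 :::::::::::::::::::::::::::::++++#################+##:::::::::::::::::::..::::::::
167 :::::::::::::::::::::::::::::++++################++#+:::::::::::::::::::::::::::::
168 :::::::::::::::::::::::::::::++++################++#+:::::::::::::::::::::::::::::
169 :::::::::::::::::::::::::::::++++################++#+...::::::::::::::::::::::::::
170 :::::::::::::::::::::::::++++++++###################+...::::::::::::::::::::::::::
171 ::::::::::::::::::::::::+++++++++###################++::+++:::::::::::::::::::::::
172 ::::::::::::::::::::::::+++++##++###################++::+###+:::::::::::::::::::::
173 :::::::::::::::::::::::::+++####++################+##+::+#####+:::::::::::::::::::
174 ::::::::::::::::::::::::..++####+++#######++#####++###::+#######+:::::::::::::::::
175 
[... 3210 characters left out ...]
::..
212 .............:::::::::::::#####+:::::::::::::::::::::::::::::::::::::::::::::::...
213 ...............::::::::::++###++:::::::::::::::::::::::::::::::::::::::::::::.....
214 .................:::::::::+++++:::::::::::::::::::::::::::::::::::::::::::::......
215 ..................:::::::::::::::::::::::::::::::::::::::::::::::::::::::::.......
216 ....................:::::::::::::::::::::::::::::::::::::::::::::::::::::.........
217 ......................::::::::::::::::::::::::::::::::::::::::::::::::::..........
218 .......................::::::::::::::::::::::::::::::::::::::::::::::::...........
219 .........................:::::::::::::::::::::::::::::::::::::::::::::............
```

```bash
python3 - <<'E'
from fit import *
from plant import ctrl
q=ctrl.read_camera("scene"); s=ctrl.get_state()
s0=np.load("s0.npy"); yaw=-.125; nest=np.array([.5240,.2847])
x,y,W,H,k=178,170,57,50,7
def up(c,x,y,W,H,k): return cv2.resize(c[y:y+H,x:x+W,::-1],None,fx=k,fy=k,interpolation=cv2.INTER_CUBIC).copy()
im=up(s0,x,y,W,H,k)
f=lambda P:((proj(q,P)-[x,y]+.5)*k)
pins=[(i*.0355,j*.04) for i in(-1,1) for j in(-1,1)]+[(i*.018,j*.0545) for i in(-1,1) for j in(-1,1)]
for a,b in pins:
    uv=f(place(np.array([[a,b,.036],[a,b,.048]]),*nest,yaw)).astype(int); cv2.line(im,tuple(map(int,uv[0])),tuple(map(int,uv[1])),(0,0,255),1)
x2,y2=165,150; im2=up(q["color"],x2,y2,W,H,k)
zb=s["eef_pos"][2]-.0045; ty=np.arctan2(*R.from_quat(s["tcp_rot"]).as_matrix()[[1,0],1])
e=s["eef_pos"][:2]
def bp(P): # board frame -> world, block centre at eef; block gripped across x, board x along -tool y? 
    a=ty  # board x dir = tool y at grasp
    return R.from_euler("z",a).apply(np.array(P)-[.012,-.012,0])+[e[0],e[1],zb]
def dr(P,c):
    uv=((proj(q,bp(P))-[x2,y2]+.5)*k).astype(np.int32); cv2.polylines(im2,[uv],True,c,1)
dr([[-.031,-.05,.006],[.031,-.05,.006],[.031,.05,.006],[-.031,.05,.006]],(0,0,255))
dr([[-.001,-.035,.0226],[.025,-.035,.0226],[.025,.011,.0226],[-.001,.011,.0226]],(255,0,255))
cv2.imwrite("pics/cmp.png",np.hstack([im,im2])); print(im.shape,f(place(np.array([[0,0,.036]]),*nest,yaw)))
E
```

```text
(350, 399, 3) [[160.27657898 225.85246805]]
```

View pics/cmp.png

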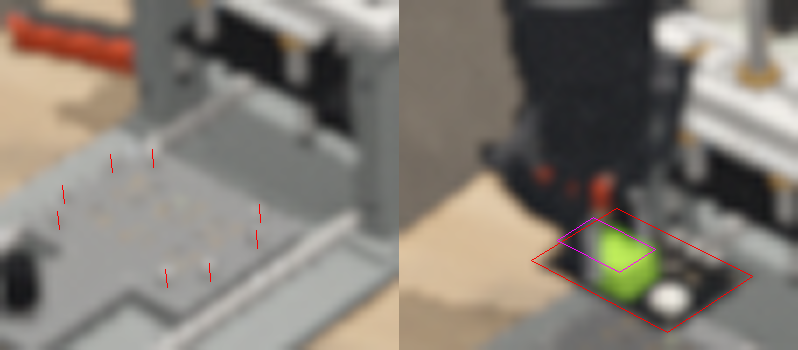

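The left half shows the predicted pins around the nest's gold probes, about (160,215), and they look consistent. The right half shows the held block at (628,258) against the prediction at (607,243), partly hidden by a finger. I'll put numbers on the offset.

```bash
cat > held.py <<'E'
from fit import *
np.set_printoptions(precision=4,suppress=True)
s=ctrl.get_state(); e=s["eef_pos"]; ty=np.arctan2(*R.from_quat(s["tcp_rot"]).as_matrix()[[1,0],1]); zb=e[2]-.0045
q=ctrl.read_camera("scene"); t=ctrl.read_camera("top")
print("lime top",(lime(t)>.5)[150:230,150:240].sum())
blk=box(-.013,.013,-.023,.023,.006+zb,.0226+zb)
r=roi(q,[e[0],e[1],zb+.015],16)
m=lime(q)[r[1]:r[1]+r[3],r[0]:r[0]+r[2]]; m=np.clip(m/np.percentile(m[m>.3],80),0,1)
for u0 in (195,196,197):
    W=np.ones_like(m); W[:,:u0-r[0]]=0
    c=lambda p:(W*(soft(q,place(blk,p[0],p[1],ty),r)-m)**2).sum()
    b=min((minimize(c,[e[0]+dx,e[1]+dy],method="Nelder-Mead",options=dict(initial_simplex=[[e[0]+dx,e[1]+dy],[e[0]+dx+.006,e[1]+dy],[e[0]+dx,e[1]+dy+.006]])) for dx in(-.006,.006) for dy in(-.006,.006)),key=lambda r:r.fun)
    print(u0,b.x-e[:2],b.fun,c(e[:2]))
# knob fit on initial images
class P(dict): pass
for n,p,im in(("top",t,np.load("t0.npy")),("scene",q,np.load("s0.npy"))):
    a=np.linspace(0,2*np.pi,24); cy=np.vstack([np.c_[.012*np.cos(a),.012*np.sin(a),0*a+z] for z in(.044,.074)])
    r=roi(p,[.4248,.2972,.06],8); g=im.astype(float).mean(2)[r[1]:r[1]+r[3],r[0]:r[0]+r[2]]; bg=np.median(g); mm=np.clip((bg-g)/(bg-np.percentile(g,2)),0,1)
    c=lambda v:((soft(p,cy+[v[0],v[1],0],r)-mm)**2).sum()
    b=minimize(c,[.4248,.2972],method="Nelder-Mead",options=dict(initial_simplex=[[.42,.29],[.43,.295],[.424,.305]])); print(n,b.x,b.fun)
E
python3 held.py
```

```text
lime top 0
195 [ 0.     -0.0009] 0.6166453846183669 0.7787495137320126
196 [ 0.     -0.0009] 0.530456413655665 0.6907548036045519
197 [ 0.     -0.0009] 0.4714546105465064 0.6232115675853158
top [0.4258 0.2995] 1.5587500432587151
scene [0.4266 0.2984] 6.237698464341754
```

Converted, 46 mm / 800 = 0.0575, 44 mm / 800 = 0.055, -0.4 degrees / 90 = -0.0044.

>>> {"fn": "send_rows", "kwargs": {
  "rows": "0 0 -0.0044 -0.0015 -0.0006 0.0188 -1; 0 0 -0.0044 -0.0015 -0.0006 0.0375 -1; 0 0 -0.0044 -0.0015 -0.0006 0.055 -1; 0 0 -0.0044 -0.0015 -0.0006 0.0575 -1; 0 0 -0.0044 -0.0015 -0.0006 0.0575 -1; 0 0 -0.0044 -0.0015 -0.0006 0.0575 -1"
}}

```text
time: 15.48
eef_pos: [0.5156, 0.2992, 0.0528]
tcp_rot: [-0.662, 0.75, -0.003, 0.001]
contact_force: [-0.8, 0.1, -0.8]
opening: 0.291
finger_force: 39.5
```

Converted, 3 mm / 800 = 0.0038, 2 mm / 800 = 0.0025.

>>> {"fn": "send_rows", "kwargs": {
  "rows": "0 0 0 0 0 0.0013 -1; 0 0 0 0 0 0.0025 -1; 0 0 0 0 0 0.0038 -1; 0 0 0 0 0 0.0038 -1"
}}

```text
time: 15.98
eef_pos: [0.5149, 0.299, 0.049]
tcp_rot: [-0.662, 0.75, -0.003, 0.0]
contact_force: [0.0, -0.9, -0.5]
opening: 0.293
finger_force: 39.5
```

Converted, 3 mm / 800 = 0.0038, 2 mm / 800 = 0.0025.

>>> {"fn": "send_rows", "kwargs": {
  "rows": "0 0 0 0 0 0.0013 -1; 0 0 0 0 0 0.0025 -1; 0 0 0 0 0 0.0038 -1; 0 0 0 0 0 0.0038 -1"
}}

```text
time: 16.48
eef_pos: [0.5149, 0.2989, 0.0459]
tcp_rot: [-0.662, 0.75, -0.003, 0.0]
contact_force: [0.7, -0.6, -1.1]
opening: 0.295
finger_force: 39.5
```

Converted, 3 mm / 800 = 0.0038, 2 mm / 800 = 0.0025.

>>> {"fn": "send_rows", "kwargs": {
  "rows": "0 0 0 0 0 0.0013 -1; 0 0 0 0 0 0.0025 -1; 0 0 0 0 0 0.0038 -1; 0 0 0 0 0 0.0038 -1"
}}

```text
time: 16.98
eef_pos: [0.5149, 0.2989, 0.043]
tcp_rot: [-0.662, 0.75, -0.003, 0.0]
contact_force: [0.2, 0.7, -0.8]
opening: 0.287
finger_force: 39.5
```

Converted, 2 mm / 800 = 0.0025, 1 mm / 800 = 0.0013.

>>> {"fn": "send_rows", "kwargs": {
  "rows": "0 0 0 0 0 0.0013 -1; 0 0 0 0 0 0.0025 -1; 0 0 0 0 0 0.0025 -1; 0 0 0 0 0 0.0025 -1"
}}

```text
time: 17.48
eef_pos: [0.515, 0.2989, 0.0411]
tcp_rot: [-0.662, 0.75, -0.003, 0.0]
contact_force: [-0.2, 0.6, -1.1]
opening: 0.291
finger_force: 39.5
```

Converted, 2 mm / 800 = 0.0025, 1 mm / 800 = 0.0013.

>>> {"fn": "send_rows", "kwargs": {
  "rows": "0 0 0 0 0 0.0013 -1; 0 0 0 0 0 0.0025 -1; 0 0 0 0 0 0.0025 -1"
}}

```text
time: 17.85
eef_pos: [0.5155, 0.2989, 0.0406]
tcp_rot: [-0.662, 0.749, -0.003, 0.0]
contact_force: [-2.1, -2.5, 6.0]
opening: 0.293
finger_force: 40.2
```

Converted, 2 mm / 800 = 0.0025, 1 mm / 800 = 0.0013.

>>> {"fn": "send_rows", "kwargs": {
  "rows": "0 0 0 0 0 0.0013 -1; 0 0 0 0 0 0.0025 -1; 0 0 0 0 0 0.0025 -1"
}}

```text
time: 18.23
eef_pos: [0.5169, 0.2988, 0.0404]
tcp_rot: [-0.662, 0.749, -0.004, 0.001]
contact_force: [-2.8, -4.8, 12.3]
opening: 0.287
finger_force: 40.9
```

Contact is exactly at the predicted seating height (40.5 mm). I'll release.

Converted, -85 mm / 800 = -0.1063, -50 mm / 800 = -0.0625.

>>> {"fn": "send_rows", "kwargs": {
  "rows": "0 0 0 0 0 -0.0025 -1; 0 0 0 0 0 -0.0025 0; 0 0 0 0 0 -0.0025 0.1; 0 0 0 0 0 -0.0025 0.1; 0 0 0 0 0 -0.0188 0.1; 0 0 0 0 0 -0.0625 0.1; 0 0 0 0 0 -0.1063 0.1; 0 0 0 0 0 -0.1063 0.1"
}}

```text
time: 19.23
eef_pos: [0.5173, 0.3004, 0.1269]
tcp_rot: [-0.662, 0.749, -0.004, 0.005]
contact_force: [0.1, -0.2, 0.2]
opening: 0.552
finger_force: 0.0
```

```bash
cat > seat.py <<'E'
from fit import *
np.set_printoptions(precision=4,suppress=True)
s=ctrl.get_state(); print(s["time"],s["eef_pos"],s["qpos"],s["contact_force"],s["opening"])
q=ctrl.read_camera("scene"); t=ctrl.read_camera("top")
for p in(q,t):
    for n in("terminal_block","carriage_knob","lever_grip"): print(n,[(round(a["p"],2),w(p,a["position"])[:3]) for a in ctrl.look_for(p,n)[:2]])
print("lime",(lime(q)>.5)[150:230,150:240].sum(),(lime(t)>.5)[150:230,150:240].sum())
blk=box(-.013,.013,-.023,.023,.042,.0586)
for n,p in(("scene",[q]),("top",[t])): print(n,fitblock(p,[.514,.299,-.125],blk))
u,v=proj(q,[.52,.29,.05])[0].astype(int); cv2.imwrite("pics/seat.png",cv2.resize(q["color"][v-40:v+30,u-40:u+50,::-1],None,fx=8,fy=8,interpolation=cv2.INTER_CUBIC))
E
python3 seat.py
```

```text
19.225 [0.5173 0.3004 0.1269] [ 0.3587  0.2107  1.8543 -0.0056  1.065  -2.6564] [ 0.1109 -0.2048  0.1705] 0.5516350047118697
terminal_block [(0.73, array([0.5175, 0.2789, 0.0441]))]
carriage_knob [(0.59, array([0.4794, 0.2895, 0.0365]))]
lever_grip [(0.49, array([0.6011, 0.2232, 0.2645])), (0.45, array([0.3248, 0.445 , 0.0218]))]
terminal_block [(0.47, array([0.531 , 0.2528, 0.0415]))]
carriage_knob [(0.6, array([0.5444, 0.2362, 0.0351])), (0.43, array([0.5294, 0.2496, 0.0403]))]
lever_grip [(0.66, array([0.6139, 0.2427, 0.2645]))]
lime 100 0
scene (array([ 0.5171,  0.298 , -0.1148]), np.float64(1.1872258988407105))
top (array([ 0.5588,  0.2534, -1.5365]), np.float64(83.23022962289686))
```

View pics/seat.png

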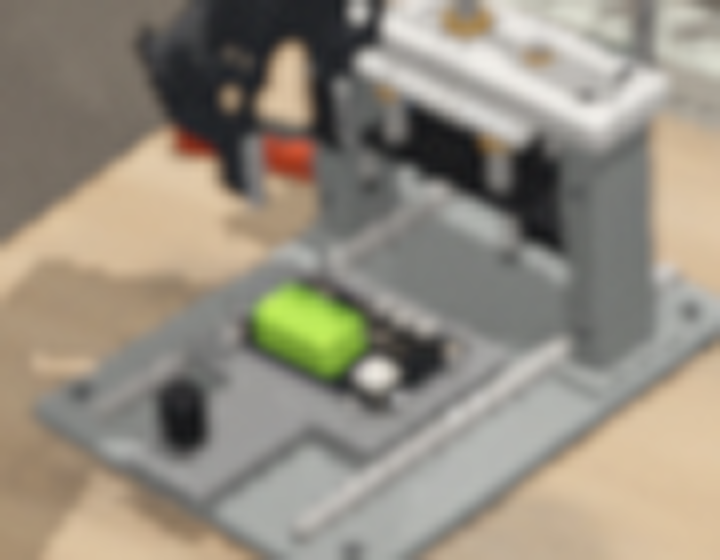

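The picture shows the board seated flat in the nest, with the lime block at (310,330) facing the knob at (182,412). Next I'll go in front of the knob with shut fingers.

Converted, 128 mm / 800 = 0.16, 90 mm / 800 = 0.1125.

>>> {"fn": "send_rows", "kwargs": {
  "rows": "0 0 0 0.0063 0.0563 0 -1; 0 0 0 0.0125 0.1125 0 -1; 0 0 0 0.0181 0.16 0 -1; 0 0 0 0.0181 0.16 0.025 -1; 0 0 0 0.0181 0.16 0.0625 -1; 0 0 0 0.0181 0.16 0.0988 -1; 0 0 0 0.0181 0.16 0.0988 -1; 0 0 0 0.0181 0.16 0.0988 -1"
}}

```text
time: 20.62
eef_pos: [0.3867, 0.3007, 0.0432]
tcp_rot: [-0.662, 0.75, -0.003, 0.001]
contact_force: [0.9, 1.0, -0.9]
opening: -0.0
finger_force: 0.0
```

```bash
python3 - <<'E'
from fit import *
np.set_printoptions(precision=4,suppress=True)
s=ctrl.get_state(); print(s["eef_pos"],R.from_quat(s["tcp_rot"]).as_matrix(),s["contact_force"])
q=ctrl.read_camera("scene"); c=q["color"].astype(int)
print(proj(q,[[*s["eef_pos"][:2],s["eef_pos"][2]+.0076],[.4283,.297,.074]]).round(1))
ch=lambda p:"L" if p[1]-p[2]>50 and p[1]>p[0] else "#" if max(p)<60 else "+" if max(p)<105 else ":" if max(p)-min(p)<25 else "."
for v in range(185,222): print(v,"".join(ch(c[v,u]) for u in range(150,210)))
E
```

```text
[0.3867 0.3007 0.0432] [[-0.1237 -0.9923  0.0052]
 [-0.9923  0.1236 -0.0033]
 [ 0.0026 -0.0056 -1.    ]] [ 0.8716  0.9812 -0.9148]
[[172.6 217.2]
 [180.3 206.2]]
185 ::::::+#####################+..................:::::++::::::
186 ::::::+#####################+.................::::::::::::::
187 ::::::+#####################+................:::::::::::::::
188 :::::::+#####################+:.............::::::::::::::::
189 ::::::..+#####################++..........::::::::::::::::::
190 ::::....+####################+++++.......:::::::::::::::::::
191 :::......+###################++++#+....:::::::::::::::::::::
192 ::.......+###################++++#+..:::::::::::::::::::::::
193 ..........###################+++++:::::::::...::::::::::::::
194 ..........###################+++#+::::::::.LLLLL.++:::::::::
195 ..........######################+:::::::.LLLLLLLLL+++:::::::
196 .........+######################+:::::::LLLLLLLLLLLL++::::::
197 .........+##################++##+::::::.LLLLLLLLLLLLL++:::::
198 .........++################+:+++:::::::.LLLLLLLLLLLLLL+++:::
199 .........:+#############
[... 766 characters left out ...]
....++#####+++::::+####+::::::::::::::::::::::::::
212 ................++###+:::++++####+::::::::::::::::::::::::::
213 .................++##+:::++++####+::::::::::::::::::::::::::
214 ..................+##+::::+++++++:::::::::::::::::::::::::::
215 ...................+#+::::::::::::::::::::::::::::::::::::::
216 ...................+##+:::::::::::::::::::::::::::::::::::::
217 ....................+++:::::::::::::::::::::::::::::::::::::
218 .....................:::::::::::::::::::::::::::::::::::::::
219 .......................:..::::::::::::::::::::::::::::::::::
220 .............................:::::::::::::::::::::::::::::::
221 ..............................::::::::::::::::::::::::::::::
```

Converted, -94 mm / 800 = -0.1175, -84 mm / 800 = -0.105.

>>> {"fn": "send_rows", "kwargs": {
  "rows": "0 0 0 -0.0013 -0.0125 0 -1; 0 0 0 -0.0013 -0.025 0 -1; 0 0 0 -0.0013 -0.04 0 -1; 0 0 0 -0.0013 -0.0563 0 -1; 0 0 0 -0.0013 -0.0725 0 -1; 0 0 0 -0.0013 -0.0888 0 -1; 0 0 0 -0.0013 -0.105 0 -1; 0 0 0 -0.0013 -0.1175 0 -1"
}}

```text
time: 21.68
eef_pos: [0.4803, 0.2893, 0.0427]
tcp_rot: [-0.662, 0.75, -0.003, -0.0]
contact_force: [-2.4, -0.8, 1.6]
opening: 0.004
finger_force: 1.4
```

Converted, -9 mm / 800 = -0.0113, -5 mm / 800 = -0.0063.

>>> {"fn": "send_rows", "kwargs": {
  "rows": "0 0 0 0 -0.0063 0 -1; 0 0 0 0 -0.0113 0 -1; 0 0 0 0 -0.0113 0 -1"
}}

```text
time: 22.05
eef_pos: [0.489, 0.2887, 0.0429]
tcp_rot: [-0.662, 0.75, -0.003, 0.001]
contact_force: [-0.4, -0.4, -0.0]
opening: 0.001
finger_force: 0.2
```

Converted, -9 mm / 800 = -0.0113, -6 mm / 800 = -0.0075.

>>> {"fn": "send_rows", "kwargs": {
  "rows": "0 0 0 0 -0.0038 0 -1; 0 0 0 0 -0.0075 0 -1; 0 0 0 0 -0.0113 0 -1; 0 0 0 0 -0.0113 0 -1"
}}

```text
time: 22.55
eef_pos: [0.4948, 0.2879, 0.0429]
tcp_rot: [-0.662, 0.75, -0.001, -0.002]
contact_force: [-9.0, 0.9, 5.1]
opening: -0.002
finger_force: 4.8
```

Converted, -5 mm / 800 = -0.0063, -4 mm / 800 = -0.005.

>>> {"fn": "send_rows", "kwargs": {
  "rows": "0 0 0 0 -0.0025 0 -1; 0 0 0 0 -0.005 0 -1; 0 0 0 0 -0.0063 0 -1; 0 0 0 0 -0.0063 0 -1"
}}

```text
time: 23.05
eef_pos: [0.495, 0.2878, 0.0429]
tcp_rot: [-0.662, 0.75, 0.003, -0.007]
contact_force: [-22.7, 2.1, 14.4]
opening: 0.001
finger_force: 11.5
```

Stopped firmly at (0.495, 0.288), so the carriage is home. I'll back off, rise, and turn the tool for the lever.

Converted, -302 mm / 800 = -0.3775, -300 mm / 800 = -0.375, 60 degrees / 90 = 0.6667.

>>> {"fn": "send_rows", "kwargs": {
  "rows": "0 0 0 0 0.025 0 -1; 0 0 0 0 0.0375 -0.0375 -1; 0 0 0.1111 0 0.0375 -0.1063 -1; 0 0 0.2222 0 0.0375 -0.175 -1; 0 0 0.3333 0 0.0375 -0.2438 -1; 0 0 0.4444 0 0.0375 -0.3125 -1; 0 0 0.5556 0 0.0375 -0.375 -1; 0 0 0.6667 0 0.0375 -0.3775 -1"
}}

```text
time: 24.05
eef_pos: [0.474, 0.2927, 0.3523]
tcp_rot: [-0.196, 0.981, -0.001, 0.009]
contact_force: [0.3, -0.1, 0.2]
opening: 0.003
finger_force: 0.0
```

```bash
cat > home.py <<'E'
from mv import *
from fit import *
np.set_printoptions(precision=4,suppress=True)
s=ctrl.get_state(); print(s["time"],s["eef_pos"],s["qpos"],s["contact_force"])
q=ctrl.read_camera("scene"); t=ctrl.read_camera("top")
blk=box(-.013,.013,-.023,.023,.042,.0586)
print("blk scene",fitblock([q],[.609,.285,-.125],blk),"expect .6096,.2854")
# bridge top fit (white) O estimate from both views, using t0/s0
for n,p,im in(("top",t,np.load("t0.npy")),("scene",q,np.load("s0.npy"))):
    g=im.astype(float).min(2); best=None
    # front top edge of bridge: maximise brightness step across edge at press x=-.026,z=.17
    ys=np.linspace(-.095,.06,60); res=[]
    for dx in np.arange(-.03,.031,.001):
        a=[]
        for off in(-.006,.006):
            P=place(np.c_[0*ys-.026+off,ys,0*ys+.17],.62+dx,.272-.125*dx,-.125); uv=proj(p,P).astype(np.float32)
            a.append(cv2.remap(g.astype(np.float32),uv[:,:1],uv[:,1:],cv2.INTER_LINEAR).mean())
        res.append((a[1]-a[0],.62+dx))
    print(n,sorted(res)[-3:])
print("to lever top",rel([.6078,.1748,.345],1.446))
E
python3 home.py
```

```text
24.05 [0.474  0.2927 0.3523] [ 0.3735 -0.0552  1.7187 -0.0054  1.461  -1.5907] [ 0.2517 -0.0942  0.1796]
blk scene (array([ 0.6076,  0.2849, -0.1119]), np.float64(0.9900257263758337)) expect .6096,.2854
top [(np.float32(83.34904), np.float64(0.612)), (np.float32(84.07257), np.float64(0.614)), (np.float32(84.85328), np.float64(0.613))]
scene [(np.float32(61.799133), np.float64(0.614)), (np.float32(63.568115), np.float64(0.616)), (np.float32(63.69127), np.float64(0.615))]
to lever top [  -0.2    0.5   30.1  -79.  -160.6    3.8]
```

Converted, -157 mm / 800 = -0.1963, -120 mm / 800 = -0.15, 30 degrees / 90 = 0.3333.

>>> {"fn": "send_rows", "kwargs": {
  "rows": "0 0 0.1111 -0.025 -0.05 0 -1; 0 0 0.2222 -0.05 -0.1 0 -1; 0 0 0.3333 -0.075 -0.15 0 -1; 0 0 0.3333 -0.0988 -0.1963 0 -1; 0 0 0.3333 -0.0988 -0.1963 0 -1; 0 0 0.3333 -0.0988 -0.1963 0 -1"
}}

```text
time: 24.9
eef_pos: [0.6049, 0.178, 0.3449]
tcp_rot: [0.061, 0.998, -0.002, 0.002]
contact_force: [0.1, -0.1, -0.3]
opening: 0.002
finger_force: 0.0
```

```bash
python3 - <<'E'
from mv import *
from fit import *
np.set_printoptions(precision=4,suppress=True)
s=ctrl.get_state(); M=R.from_quat(s["tcp_rot"]).as_matrix(); print(s["time"],s["eef_pos"],M,s["qpos"])
print(rel([.605,.175,.31],1.446))
q=ctrl.read_camera("scene"); k=7
e=s["eef_pos"]; u,v=proj(q,[.605,.175,.29])[0].astype(int); x,y=u-35,v-40
im=cv2.resize(q["color"][y:y+80,x:x+80,::-1],None,fx=k,fy=k,interpolation=cv2.INTER_CUBIC).copy()
O=(.617,.272,-.125); c,sn=np.cos(.45),np.sin(.45)
# grip axis line from 173..247 along lever; upper-side point given (0,-98,305); direction (0,-c,sn)
P=place(np.array([[0,-.098-d*c,.305+d*sn] for d in(-.037,0,.037)]),*O)
for a in list(P)+[np.r_[e[:2],e[2]+.0076]]:
    b=((proj(q,a)[0]-[x,y]+.5)*k).astype(int); cv2.circle(im,tuple(map(int,b)),4,(0,0,255),-1)
cv2.imwrite("pics/lev.png",im)
E
```

```text
24.9 [0.6049 0.178  0.3449] [[-0.9925  0.1221  0.0029]
 [ 0.1221  0.9925 -0.0035]
 [-0.0033 -0.0031 -1.    ]] [ 0.1271  0.1231  1.5486 -0.0038  1.4675 -1.3209]
[-0.2  0.2  0.1 -0.4 -2.9 34.9]
```

View pics/lev.png

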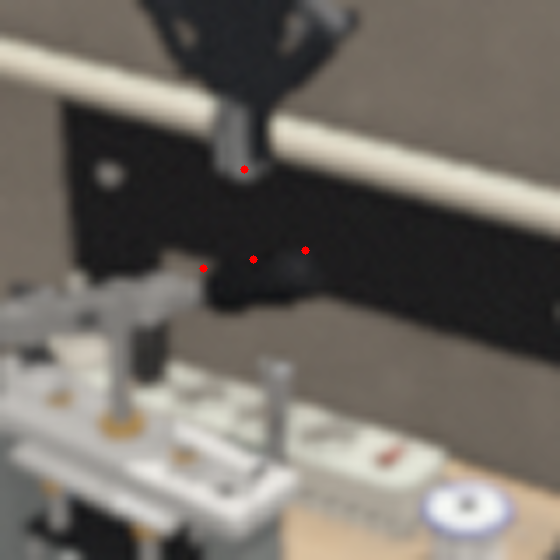

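The picture shows the black grip spanning (205–325, 255–310), right under the fingertip at (244,170) and matching the predicted line. Now I'll press along its arc.

Converted, 66 mm / 800 = 0.0825, 58 mm / 800 = 0.0725.

>>> {"fn": "send_rows", "kwargs": {
  "rows": "0 0 0 0 -0.0025 0.0313 -1; 0 0 0 0 -0.0038 0.0525 -1; 0 0 0 0 -0.0063 0.0625 -1; 0 0 0 0 -0.0113 0.0725 -1; 0 0 0 0 -0.0163 0.0825 -1; 0 0 0 0 -0.0163 0.0825 -1"
}}

```text
time: 25.7
eef_pos: [0.604, 0.1645, 0.2796]
tcp_rot: [0.062, 0.998, -0.001, 0.002]
contact_force: [0.1, 1.4, 2.0]
opening: -0.003
finger_force: 0.9
```

Converted, 40 mm / 800 = 0.05, 30 mm / 800 = 0.0375.

>>> {"fn": "send_rows", "kwargs": {
  "rows": "0 0 0 0 -0.005 0.0125 -1; 0 0 0 0 -0.0088 0.025 -1; 0 0 0 0 -0.0125 0.0375 -1; 0 0 0 0 -0.0163 0.05 -1; 0 0 0 0 -0.0163 0.05 -1"
}}

```text
time: 26.32
eef_pos: [0.6022, 0.1513, 0.2387]
tcp_rot: [0.062, 0.998, -0.002, 0.002]
contact_force: [1.1, 1.1, 2.6]
opening: -0.002
finger_force: 1.3
```

Converted, 20 mm / 800 = 0.025, 14 mm / 800 = 0.0175.

>>> {"fn": "send_rows", "kwargs": {
  "rows": "0 0 0 0 -0.0013 0.0088 -1; 0 0 0 0 -0.0025 0.0175 -1; 0 0 0 0 -0.0038 0.025 -1; 0 0 0 0 -0.0038 0.025 -1"
}}

```text
time: 26.82
eef_pos: [0.602, 0.1483, 0.22]
tcp_rot: [0.062, 0.998, -0.002, 0.002]
contact_force: [-2.2, -0.6, 6.4]
opening: 0.003
finger_force: 3.0
```

Converted, 11 mm / 800 = 0.0138, 10 mm / 800 = 0.0125.

>>> {"fn": "send_rows", "kwargs": {
  "rows": "0 0 0 0 0 0.0063 -1; 0 0 0 0 -0.0013 0.0125 -1; 0 0 0 0 -0.0013 0.0138 -1; 0 0 0 0 -0.0013 0.0138 -1; 0 0 0 0 -0.0013 0.0138 -1"
}}

```text
time: 27.45
eef_pos: [0.602, 0.1474, 0.2104]
tcp_rot: [0.062, 0.998, -0.002, 0.002]
contact_force: [-4.1, -0.6, 8.1]
opening: 0.0
finger_force: 4.0
```

```bash
python3 - <<'E'
from fit import *
np.set_printoptions(precision=4,suppress=True)
s=ctrl.get_state(); print(s["time"],s["eef_pos"],s["contact_force"],s["dq"])
q=ctrl.read_camera("scene"); k=7
blk=box(-.013,.013,-.023,.023,.042,.0586); print("blk",fitblock([q],[.608,.285,-.125],blk))
u,v=proj(q,[.605,.175,.22])[0].astype(int); x,y=u-45,v-40
im=cv2.resize(q["color"][y:y+80,x:x+90,::-1],None,fx=k,fy=k,interpolation=cv2.INTER_CUBIC).copy()
O=(.617,.272,-.125)
P=place(np.array([[0,.085-d,.202+.013] for d in(.173,.21,.247)]),*O)
for a in P:
    b=((proj(q,a)[0]-[x,y]+.5)*k).astype(int); cv2.circle(im,tuple(map(int,b)),3,(0,0,255),-1)
cv2.imwrite("pics/lev2.png",im)
E
```

```text
27.45 [0.602  0.1474 0.2104] [-4.1381 -0.6119  8.0963] [ 0.0015  0.001   0.0007  0.0014 -0.0019 -0.0016]
blk (array([ 0.5992,  0.2838, -0.1555]), np.float64(19.122681363379797))
```

View pics/lev2.png

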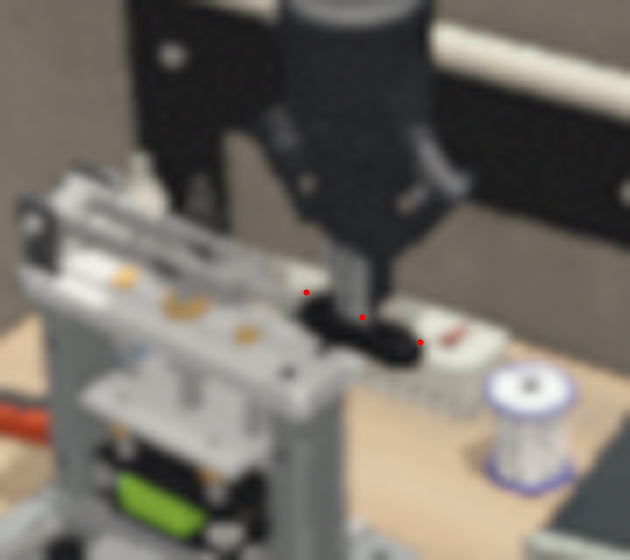

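The picture shows the lever level, with the grip's upper edge on the predicted level points (306,292)–(421,342) and the pusher down on the board. I'll lower it the last 2 mm, settle, and hand in.

Converted, 2 mm / 800 = 0.0025, 1 mm / 800 = 0.0013.

>>> {"fn": "send_rows", "kwargs": {
  "rows": "0 0 0 0 0 0.0013 -1; 0 0 0 0 0 0.0025 -1; 0 0 0 0 0 0.0025 -1; 0 0 0 0 0 0.0025 -1; 0 0 0 0 0 0.0025 -1; 0 0 0 0 0 0.0025 -1"
}}

```text
time: 28.25
eef_pos: [0.602, 0.1474, 0.2085]
tcp_rot: [0.062, 0.998, -0.002, 0.002]
contact_force: [-4.0, -0.3, 7.6]
opening: 0.0
finger_force: 4.2
```

```bash
python3 -c "
from plant import ctrl
print(ctrl.sign_off()); s=ctrl.get_state(); print(s['time'],s['eef_pos'],s['contact_force'])"
```

```text
the job is handed in; nothing more can be done
None
the job is handed in; nothing more can be done
```

The board is seated in the nest with its terminal block towards the knob, the carriage is in against its stop, and the fingers hold the lever level at about 8 N; I handed the job in at about 28 s, and no verdict came back.

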